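# Clear the tray gently and dump the bolts

## Task

Someone left the soft white glue bottle standing in the tray of the drop-bottom bin: lift it out with a light grip, because a hard squeeze would squirt glue, and gently set it down upright on the cork mat. Then ease the bin's brittle plastic latch back, without forcing it, so that the bottom swings open and the four bolts drop into the tray. Keep the bottle upright throughout and leave the other things on the bench alone.

Things in the scene. Friction and masses are not known exactly. Their poses are not given: they have to be found in the camera images.
- dump_bin: Grey sheet-metal drop-bottom bin in one piece with a tray, fixed to the bench. Origin: on the bench, on its middle line; x points to its back (away from the robot at yaw 0), y to its left, z up. The bin stands over the back part of the tray: x -4 to 140 mm, y -82 to 82, sides up to z 218, open on top; its hinged bottom is at z 150, below that its front is open to the tray.
- tray (a point): the tray: middle of the floor of its front part, which is open to above; at x -100, y 0, z 4 mm in the bin's frame, axes as the bin's. The whole tray covers x -180 to 140 mm, y -85 to 85 in the bin's frame; walls 4 mm thick and 35 mm high.
- drop_floor (a joint): the bin's hinged bottom, a 126x146x6 mm aluminium plate hinged along its back edge; 0 = shut and held by the latch, 1.1 rad = hanging fully open as a slope down to the front. It falls open by its own weight once the latch lets go.
- latch (a joint): the latch lever on the front of the bin; 0 = hooked under the bottom, where a spring holds it; grows as the push pad is pushed to the back (+x of the bin). It lets go of the bottom at about 0.2 rad (10 mm of pad travel) and has its hard stop at 0.7 rad (about 32 mm). It springs back when left; the bottom stays open.
- latch_pad (a point): middle of the front face of the latch's push pad, a black plastic upright plate 60 mm wide, 42 high, 8 thick, clear above the bin's front edge. At rest at x -18, y 0, z 250 mm in the bin's frame; pivot 50 mm below it, axis along the bin's y. About 3 N starts the pad, 5 N turns it to 0.2 rad, 11 N to its stop; more than 20 N on it (as when forced on its stop) breaks it.
- glue_bottle: soft white plastic glue bottle with a red cone nozzle, about 160 g; round body 50 mm across up to 106 mm above its foot, nozzle 26 mm across up to 140 mm. Origin: centre of its foot; z up along the bottle. It starts standing in the open front part of the tray. A grip of more than 15 N a finger (30 N from both together) squirts glue; 4 to 10 N a finger is enough to lift it.
- cork_mat: square cork mat 130x130x8 mm lying on the bench on the robot's right, fixed. Origin: centre of its underside (top face 8 mm higher); x and y along its edges.
- bolt0: one of four steel M12 bolts, 64 mm long, head 21x18 mm, lying on the bin's bottom. Origin: lowest side, middle of its length; y along the bolt, to the head.
- bolt1: one of four steel M12 bolts, 64 mm long, head 21x18 mm, lying on the bin's bottom. Origin: lowest side, middle of its length; y along the bolt, to the head.
- bolt2: one of four steel M12 bolts, 64 mm long, head 21x18 mm, lying on the bin's bottom. Origin: lowest side, middle of its length; y along the bolt, to the head.
- bolt3: one of four steel M12 bolts, 64 mm long, head 21x18 mm, lying on the bin's bottom. Origin: lowest side, middle of its length; y along the bolt, to the head.
- elec_tape: roll of black electrical tape, 53 mm across, 19 high, lying flat near the back, right of the bin; a bystander
- oil_bottle: blue oil bottle with white nozzle, 40 mm across, 120 high, standing at the back; a bystander
- pliers_red: red-handled pliers 184 mm long, lying left of the tray; a bystander
Things that resemble listed ones, but are neither listed nor needed, are in the scene too. What is shaped like the glue_bottle but pink or turquoise is not meant.

How it is judged:
On the way, in this order (a step that is already met when the one before it is completed fails the run):
1. the glue bottle stands upright on the cork mat, let go (x of glue_bottle in the frame of cork_mat between -0.065 and 0.065 m and y of glue_bottle in the frame of cork_mat between -0.065 and 0.065 m and z of glue_bottle in the frame of cork_mat between 0.003 and 0.014 m and angle between glue_bottle's own z axis and vertical below 0.12 rad and linear speed of glue_bottle below 0.03 m/s and contact force between each of the fingers, the arm and glue_bottle below 0.1 N), for 0.2 s.
2. the bin's bottom hangs open (value of joint drop_floor above 0.8 rad), for 0.2 s.
At the end, for the whole second after the job is handed in: The glue bottle stands upright (within 7 degrees) on the cork mat, the centre of its foot inside the mat's edges, let go and at rest; the bin's bottom hangs open (joint above 0.8 rad) and all four bolts lie in the tray, at rest (all of step 1 and value of joint drop_floor above 0.8 rad and x of bolt0 in the frame of dump_bin between -0.18 and 0.14 m and y of bolt0 in the frame of dump_bin between -0.085 and 0.085 m and z of each of bolt0, bolt1, bolt2, bolt3 in the frame of dump_bin below 0.09 m and linear speed of each of bolt0, bolt1, bolt2, bolt3 below 0.05 m/s and x of bolt1 in the frame of dump_bin between -0.18 and 0.14 m and y of bolt1 in the frame of dump_bin between -0.085 and 0.085 m and x of bolt2 in the frame of dump_bin between -0.18 and 0.14 m and y of bolt2 in the frame of dump_bin between -0.085 and 0.085 m and x of bolt3 in the frame of dump_bin between -0.18 and 0.14 m and y of bolt3 in the frame of dump_bin between -0.085 and 0.085 m); the robot touches nothing.
It fails at once if the glue bottle is squeezed or hit by the gripper with more than 30 N (both fingers together) (contact force between any of the fingers, the arm and glue_bottle above 30 N).
It fails at once if the glue bottle is tipped by more than 35 degrees (angle between glue_bottle's own z axis and vertical above 0.61 rad).
It fails at once if the glue bottle is dropped on the mat, from more than about 25 mm (horizontal distance between glue_bottle and cork_mat below 0.1 m and z of glue_bottle in the frame of cork_mat below 0.045 m and contact force between the fingers and glue_bottle below 0.1 N and linear speed of glue_bottle above 0.5 m/s).
It fails at once if the latch is pushed with more than 20 N (contact force between any of the fingers, the arm and latch above 20 N).
It fails at once if a bystander is moved by more than 30 mm (distance of any of elec_tape, oil_bottle, pliers_red from where it was at the start of the episode above 0.03 m).
It also fails if it takes over 59 s, if anything falls off the work surface, if the arm or the gripper's body presses on something with over 40 N, if the wrist force passes 120 N, or if a joint passes its speed limit or range.

## Robot

A 6-joint arm with a two-finger parallel gripper is mounted at the origin on the work surface; the furniture and walls round the work are solid. World frame = base frame: x ahead of the robot, y to its left, z up, the work surface at z = 0. Lengths are in m, angles in rad, forces in N, time in s.
With the tool pointing down it reaches from about 0.375 to 0.9 m from the base axis. Payload 3.1 kg.
Tool frame: the origin (TCP) lies at the very end of the fingers, on their centre line; the grasp point (between the pads) lies 19 mm behind it; z points along the fingers, y is the line along which they close (so a half turn about z gives the same grasp; the last joint's range is limited). The gripper opens to 87 mm and grips with 3 to 60 N. Pads are 19 mm wide; open, the fingers measure 117 mm over their backs; the gripper's body (75 mm by 190 mm) begins 51 mm behind the grasp point.
Start: joints at [-1.399, 0.527, 1.433, -0, 1.181, -0.178], TCP at [0.214, -0.587, 0.223] pointing down, gripper open.
Joint ranges: [-3.08, 3.08], [-0.75, 2.2], [0.22, 2.44], [-1.43, 4.57], [0, 2.65], [-2.85, 2.85]. Speed limits (rad/s): [2.79, 2.79, 3.14, 3.14, 3.14, 3.14].

## Interface

Orientations are given as a 3x3 rotation matrix whose columns are the frame's x, y, z axes.
In Python, from cell import ctrl gives the robot as it stands. The module is installed in compiled form; this text tells all that it offers.
- The arm moves only by the shell command python3 -m creep 'ROWS' [FORCE]. ROWS is JSON, a list of rows, each a list of 3 entries, a list of its own where there are three numbers: the turn, a rotation vector about the tool's x, y, z in degrees, then the shift along the tool's x, y, z in m, then the closure, from 0 (fully open) to 1 (shut). In form: [[[wx, wy, wz], [tx, ty, tz], claw], ...]. A call has 1 to 5 rows; each row is the pose to reach, as a shift and turn from the pose commanded when the call began, along the tool's axes at that moment; what a row does not reach only later rows make up. A row lasts 1/10 s, in which the tool goes at most 50 mm and 8.59 degrees, less where a joint would pass 70% of its speed; a pose out of reach is approached as far as the arm can. A call with a gripper value outside its range is refused whole. The fingers move at their own pace and stop on an object; FORCE is the grip in N (left out, the last holds). Time passes only in rows, so rows that repeat a pose let the fingers close. It gives the time, the measured TCP pose, the force, the opening and the grip force at its end, in the units of the state.
- ctrl.get_state(): the state, without advancing time (a new reading comes with each control period).
- ctrl.grab_frame(name): name is "scene" or "side" or "wrist"; returns a dict with "frame" (384x512x3 uint8, red, green, blue), "fx", "fy", "cx", "cy" (pixels), "rvec" (rotation vector, rad) and "tvec" (3), from world to camera coordinates, as OpenCV has them. Camera axes: x right, y down, z forward; pixel columns grow to the right and rows downward; lengths in m; the calibration is good to about 2 mm. A picture is of the moment at which its call begins. There is no depth.
- ctrl.sign_off(): hands the job in; it is judged then, once.
The state is a dict: "t": time; "joint_pos": joint angles; "qvel": joint speeds; "joint_torque": joint torques, N m; "eef_pos": TCP position; "orientation": TCP orientation; "contact_force": force on the tool from outside, world axes, zero at the start; "ft_torque": the same for the moment, N m; "opening": finger opening in m; "gripper_force": force on a finger pad.
Only numpy, scipy, OpenCV 4.12 (cv2) and the standard library are available. Lean on these libraries where they do the work, as an engineer would, in place of code of your own. Each camera call takes 0.05 s, during which the arm holds its last target. There are 200 camera calls.

## Working session

There is one attempt and no reset: what is moved stays moved. The work goes in short steps, Python scripts to look and compute and a shell command to move; the robot and the scene stay as the last step left them, time stands still between calls to the robot, and variables do not carry over. Pictures are saved under pics/ and viewed, at most 10 in all, crops included, and the job is handed in when it is done.

```bash
mkdir -p pics
cat > h.py <<'E'
import numpy as np, cv2
from cell import ctrl
def grab(n,save=None):
    d=ctrl.grab_frame(n)
    if save: cv2.imwrite('pics/'+save,d['frame'][:,:,::-1])
    d['R']=cv2.Rodrigues(np.array(d['rvec'],float))[0]; d['t']=np.array(d['tvec'],float).ravel()
    d['C']=-d['R'].T@d['t']; return d
def ray(d,u,v):
    r=d['R'].T@np.array([(u-d['cx'])/d['fx'],(v-d['cy'])/d['fy'],1.]); return d['C'],r/np.linalg.norm(r)
def onz(d,u,v,z):
    c,r=ray(d,u,v); return c+r*(z-c[2])/r[2]
def tri(*dv):
    A=np.zeros((3,3));b=np.zeros(3)
    for d,u,v in dv:
        c,r=ray(d,u,v);P=np.eye(3)-np.outer(r,r);A+=P;b+=P@c
    return np.linalg.solve(A,b)
def proj(d,p):
    q=d['R']@np.array(p)+d['t']; return np.array([d['fx']*q[0]/q[2]+d['cx'],d['fy']*q[1]/q[2]+d['cy']])
E
python3 - <<'E'
from h import *
import pickle
np.set_printoptions(precision=4,suppress=True)
D={}
for n in('scene','side'):
    D[n]=grab(n,n+'0.png'); print(n,D[n]['C'],D[n]['R'][2],D[n]['fx'])
pickle.dump(D,open('D.pkl','wb'))
print(ctrl.get_state())
a=np.vstack([D[n]['frame'][:,:,::-1] for n in D]);cv2.imwrite('pics/both.png',cv2.resize(a,(400,600)))
E
```

```text
scene [ 0.7479 -0.3182  0.8867] [-0.1314  0.4693 -0.8732] 368.82764403635116
side [-0.1384  0.2995  0.6637] [ 0.8242 -0.2085 -0.5265] 383.6852467552034
{'t': 0.1, 'joint_pos': array([-1.3995,  0.5284,  1.4337,  0.    ,  1.1814, -0.1785]), 'qvel': array([-0.0009, -0.0011, -0.003 ,  0.0003, -0.0011,  0.001 ]), 'joint_torque': array([ -0.0005, -44.0986, -17.7151,   0.0635,   0.0534,  -0.    ]), 'eef_pos': array([ 0.2141, -0.5865,  0.2217]), 'orientation': array([[ 0.9394,  0.3427, -0.0003],
       [ 0.3427, -0.9394,  0.0019],
       [ 0.0004, -0.0019, -1.    ]]), 'contact_force': array([-0.7496, -0.3193, -0.6891]), 'ft_torque': array([ 0.0163, -0.0169,  0.005 ]), 'gripper_force': 0.0, 'opening': 0.08709609012677766}
```

View pics/scene0.png

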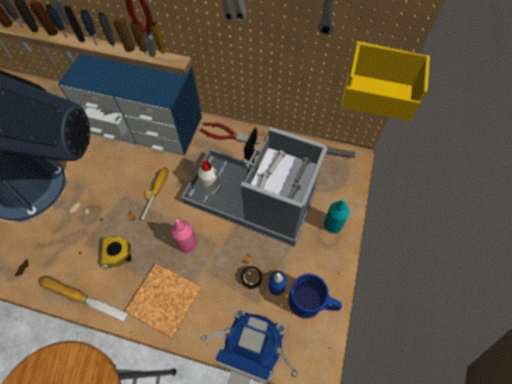

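View pics/side0.png

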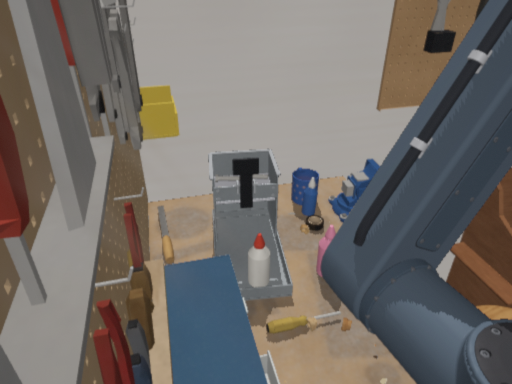

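The scene view shows three bottle shapes: white with a red nozzle at (207,172), standing in the tray, pink at (183,235) and turquoise at (337,215). The white one fits the description. In the side view it is at (259,262). The latch pad is at about (250,143) in the scene view and (246,167) in the side view, and the mat is at (163,299) in the scene view.

Run:
```python
from h import *
import pickle
np.set_printoptions(precision=4,suppress=True)
D=pickle.load(open('D.pkl','rb'))
def blob(d,roi,lo,hi):
    x0,y0,x1,y1=roi; h=cv2.cvtColor(d['frame'],cv2.COLOR_RGB2HSV)
    m=cv2.inRange(h,lo,hi)
    if lo[0]==0 and hi[0]<=8: m|=cv2.inRange(h,(172,lo[1],lo[2]),(180,255,255))
    k=np.zeros_like(m);k[y0:y1,x0:x1]=m[y0:y1,x0:x1]
    c=max(cv2.findContours(k,cv2.RETR_EXTERNAL,cv2.CHAIN_APPROX_NONE)[0],key=cv2.contourArea)
    M=cv2.moments(c);return c,np.array([M['m10'],M['m01']])/M['m00']
s,e=D['scene'],D['side']
c,a=blob(s,(190,145,225,200),(0,120,60),(8,255,255));c2,b=blob(e,(240,225,280,260),(0,120,60),(8,255,255))
print('red',a,b,cv2.boundingRect(c),cv2.boundingRect(c2),tri((s,*a),(e,*b)))
c,a=blob(s,(238,120,264,170),(0,0,0),(180,255,70));c2,b=blob(e,(225,150,265,176),(0,0,0),(180,255,50))
print('pad',a,b,cv2.boundingRect(c),cv2.boundingRect(c2),tri((s,*a),(e,*b)))
h=cv2.cvtColor(s['frame'],cv2.COLOR_RGB2HSV); print(h[300,163],h[285,110])
c,a=blob(s,(115,250,210,345),(5,110,150),(20,255,255)); box=cv2.boxPoints(cv2.minAreaRect(c))
q=cv2.approxPolyDP(c,8,True)[:,0];print('mat',a,onz(s,*a,.008),q);print(np.array([onz(s,*p,.008) for p in q]))
def crop(d,x0,y0,w,hh,W,H):return cv2.resize(d['frame'][y0:y0+hh,x0:x0+w,::-1],(W,H),interpolation=cv2.INTER_CUBIC)
cv2.imwrite('pics/crop.png',np.hstack([crop(s,175,115,160,135,480,405),crop(e,200,145,100,160,300,405)[:, :300]]))
```

```text
red [205.4987 165.1653] [258.94   241.6433] (201, 159, 10, 12) (254, 233, 11, 16) [0.4963 0.1283 0.1222]
pad [250.1048 144.8127] [245.5654 166.8955] (244, 128, 13, 33) (233, 159, 26, 17) [0.6121 0.1293 0.2482]
[ 14 149 182] [ 16 127 159]
mat [167.8507 310.127 ] [ 0.5066 -0.2065  0.008 ] [[115 320]
 [115 333]
 [146 343]
 [209 344]
 [194 335]
 [209 332]
 [209 277]
 [201 275]
 [204 290]
 [155 264]
 [125 311]
 [139 320]]
[[ 0.3988 -0.2592  0.008 ]
 [ 0.4113 -0.2847  0.008 ]
 [ 0.4868 -0.2853  0.008 ]
 [ 0.6219 -0.2497  0.008 ]
 [ 0.5834 -0.241   0.008 ]
 [ 0.6137 -0.226   0.008 ]
 [ 0.5727 -0.1077  0.008 ]
 [ 0.5525 -0.1083  0.008 ]
 [ 0.5715 -0.1404  0.008 ]
 [ 0.4345 -0.1128  0.008 ]
 [ 0.4121 -0.2349  0.008 ]
 [ 0.4515 -0.2445  0.008 ]]
```

View pics/crop.png

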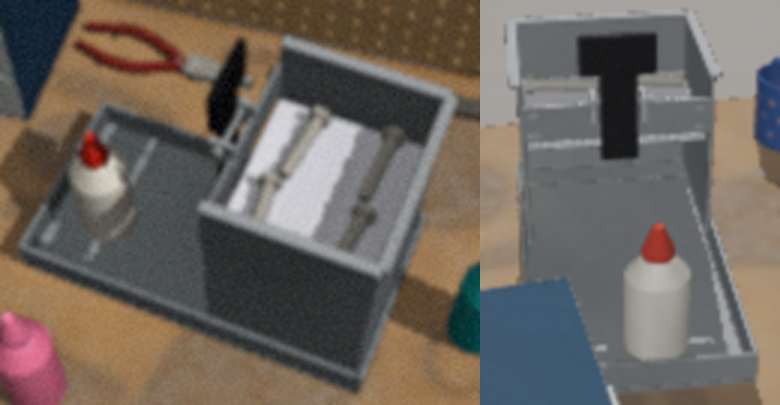

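The crop confirms it: the white bottle with the red nozzle stands in the open tray. The bin rim corners in scene pixels are about (271,129), (243,184), (302,204) and (326,147), and the black pad stands in front of the rim.

Run:
```python
from h import *
import pickle
np.set_printoptions(precision=4,suppress=True)
D=pickle.load(open('D.pkl','rb'));s,e=D['scene'],D['side']
P=np.array([onz(s,*p,.218) for p in [(270.7,129.3),(243.3,184.3),(301.7,204.3),(325.7,147.3)]]);print(P)
Q=np.array([(-4,82),(-4,-82),(140,-82),(140,82)])/1000
A=Q-Q.mean(0);B=P[:,:2]-P[:,:2].mean(0)
yaw=np.arctan2((A[:,0]*B[:,1]-A[:,1]*B[:,0]).sum(),(A*B).sum());R=np.array([[np.cos(yaw),-np.sin(yaw)],[np.sin(yaw),np.cos(yaw)]])
o=P[:,:2].mean(0)-R@Q.mean(0);print('yaw',np.degrees(yaw),'o',o,'pad',o+R@[-.018,0],'resid',P[:,:2]-(o+Q@R.T))
T=np.array([[-180,85],[-180,-85],[140,-85]])/1000;print('tray px',[proj(s,[*(o+R@t),.035]) for t in T],[proj(e,[*(o+R@t),.035]) for t in T[:2]])
print('rim side',[proj(e,p) for p in P])
m=[onz(s,*p,.008)[:2] for p in [(155.5,264),(201,290),(175,335),(126,309)]];print('mat',np.array(m),np.mean(m,0),[proj(e,[*p,.008]) for p in m])
# bottle axis from side: body left/right mid, foot
st=ctrl.get_state();print(st['eef_pos'],np.degrees(np.arctan2(st['orientation'][1,1],st['orientation'][0,1])))
```

```text
[[0.6385 0.2032 0.218 ]
 [0.6194 0.0472 0.218 ]
 [0.747  0.0341 0.218 ]
 [0.7686 0.1872 0.218 ]]
yaw -7.04860056924535 o [0.6259 0.1263] pad [0.608  0.1285] resid [[ 0.0065 -0.0049]
 [ 0.0075  0.0018]
 [-0.0077  0.0064]
 [-0.0063 -0.0033]]
tray px [array([208.8989, 148.5765]), array([180.1725, 197.7318]), array([295.6904, 242.1292])] [array([217.6949, 291.8202]), array([294.2245, 284.3576])]
rim side [array([212.9214, 177.2593]), array([279.2943, 172.8383]), array([269.5944, 149.5303]), array([211.1486, 152.5536])]
mat [[ 0.4357 -0.1124]
 [ 0.5647 -0.1423]
 [ 0.5425 -0.2524]
 [ 0.4124 -0.2301]] [ 0.4888 -0.1843] [array([364.7326, 279.1382]), array([351.4339, 242.9754]), array([393.1352, 241.4706]), array([414.6233, 277.0071])]
[ 0.2141 -0.5865  0.2217] -69.95758549344663
```

```bash
cat >> h.py <<'E'
from scipy.spatial.transform import Rotation as Ro
def to(p,ax=None):
    """print tool-axis shift and turn to reach p with tool pointing down and tool-y along angle ax (deg)"""
    s=ctrl.get_state();R=np.array(s['orientation']);sh=R.T@(np.array(p)-s['eef_pos'])
    w=np.zeros(3)
    if ax is not None:
        a=np.radians(ax);y=np.array([np.cos(a),np.sin(a),0]);z=np.array([0,0,-1.]);T=np.column_stack([np.cross(y,z),y,z])
        w=np.degrees(Ro.from_matrix(R.T@T).as_rotvec())
    print('shift',sh.round(4),'turn',w.round(2),'len',np.linalg.norm(sh).round(3))
E
python3 - <<'E'
from h import *
import pickle
np.set_printoptions(precision=4,suppress=True)
D=pickle.load(open('D.pkl','rb'));s,e=D['scene'],D['side']
print('pink',onz(s,183,247,.0),tri((s,179,222),(e,331,230)),'cab',onz(s,184,153,0),tri((s,201,103),(e,262,384)),'cabtop', tri((s,191,73),(e,233,262)))
to([.496,.128,.25],-90); to([.496,.128,.25],-97)
E
```

```text
pink [ 0.4824 -0.0507  0.    ] [ 0.4902 -0.0369  0.1278] cab [0.381  0.2209 0.    ] [0.3205 0.2707 0.0468] cabtop [0.3883 0.2526 0.2265]
shift [ 0.5097 -0.5747 -0.027 ] turn [-0.11 -0.   20.04] len 0.769
shift [ 0.5097 -0.5747 -0.027 ] turn [-0.11  0.01 27.04] len 0.769
```

```bash
python3 -m creep '[[[0,0,6],[0.02,-0.022,-0.006],0],[[0,0,12],[0.05,-0.055,-0.015],0],[[0,0,18],[0.08,-0.09,-0.027],0],[[0,0,24],[0.11,-0.125,-0.03],0],[[0,0,27],[0.14,-0.16,-0.03],0]]' 8
python3 -c "
from h import *
to([.496,.128,.25],-97)"
```

```text
t: 0.6
eef_pos: [0.2913, -0.3873, 0.2529]
orientation: [[0.992, -0.125, 0.001], [-0.125, -0.992, -0.001], [0.001, 0.001, -1.0]]
contact_force: [0.8, -0.6, -0.7]
opening: 0.0873
gripper_force: 0.0
shift [ 0.1388 -0.5368  0.0026] turn [ 0.03 -0.04 -0.17] len 0.554
```

```bash
python3 -m creep '[[[0,0,0],[0.012,-0.046,0],0],[[0,0,0],[0.024,-0.092,0],0],[[0,0,0],[0.036,-0.138,0],0],[[0,0,0],[0.048,-0.184,0],0],[[0,0,0],[0.06,-0.23,0],0]]'
python3 -m creep '[[[0,0,0],[0.012,-0.046,0],0],[[0,0,0],[0.024,-0.092,0],0],[[0,0,0],[0.036,-0.138,0],0],[[0,0,0],[0.048,-0.184,0],0],[[0,0,0],[0.06,-0.23,0],0]]'
python3 - <<'E'
from h import *
to([.496,.128,.25],-97)
d=grab('wrist','w1.png');print(d['C'],proj(d,[.496,.128,.144]),proj(d,[.496,.128,.004]))
E
```

```text
t: 1.1
eef_pos: [0.3785, -0.1659, 0.2525]
orientation: [[0.993, -0.122, -0.0], [-0.122, -0.993, 0.0], [-0.0, -0.0, -1.0]]
contact_force: [0.3, 0.9, 0.2]
opening: 0.0872
gripper_force: 0.0
t: 1.6
eef_pos: [0.4659, 0.0553, 0.2524]
orientation: [[0.993, -0.121, -0.0], [-0.121, -0.993, -0.0], [-0.0, 0.0, -1.0]]
contact_force: [1.4, -0.2, 0.3]
opening: 0.0871
gripper_force: 0.0
shift [ 0.0211 -0.0758  0.0024] turn [0.01 0.01 0.05] len 0.079
[0.54507478 0.04662986 0.41404742] [180.74508317 164.39613904] [206.28855983 143.53270985]
```

View pics/w1.png

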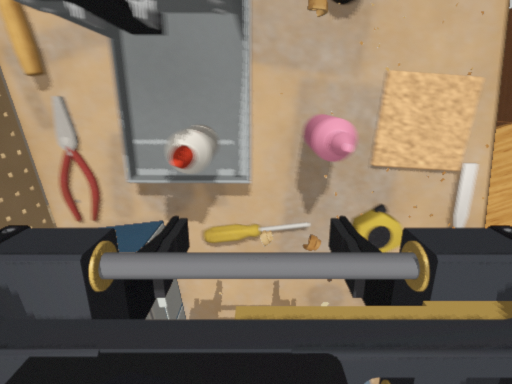

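In the wrist view the red nozzle is at (181,157), close to the predicted (181,164). The mat corners are at (390,70), (482,75), (475,172) and (373,165).

Run:
```python
from h import *
import pickle
np.set_printoptions(precision=4,suppress=True)
D=pickle.load(open('D.pkl','rb'));s,e=D['scene'],D['side']
d=grab('wrist')
h=cv2.cvtColor(d['frame'],cv2.COLOR_RGB2HSV);m=cv2.inRange(h,(0,140,80),(8,255,255))|cv2.inRange(h,(172,140,80),(180,255,255));m[:,:150]=0;m[:,220:]=0;m[200:]=0
v,u=np.nonzero(m);print(u.mean(),v.mean(),u.size)
print(tri((d,u.mean(),v.mean()),(s,205.5,165.2),(e,258.9,241.6)),onz(d,u.mean(),v.mean(),.125))
mm=np.array([onz(d,*p,.008)[:2] for p in [(390,70),(482,75),(475,172),(373,165)]]);print(mm,mm.mean(0))
ms=[tri((d,*p),(s,*q)) for p,q in zip([(390,70),(482,75),(475,172),(373,165)],[(201,290),(175,335),(126,309),(155.5,264)])];print(np.array(ms))
print('tray',[onz(d,*p,.035) for p in [(128,182),(250,183)]])
to([.496,.130,.25],-97)
```

```text
192.8647342995169 158.90338164251207 414
[0.4974 0.1283 0.1217] [0.4992 0.1276 0.125 ]
[[ 0.5667 -0.1215]
 [ 0.5463 -0.2418]
 [ 0.4135 -0.2447]
 [ 0.441  -0.0985]] [ 0.4919 -0.1766]
[[ 0.5636 -0.1352 -0.0191]
 [ 0.5432 -0.2508 -0.0026]
 [ 0.4192 -0.2319  0.0256]
 [ 0.4319 -0.1072 -0.0131]]
tray [array([0.463 , 0.2456, 0.035 ]), array([0.4422, 0.079 , 0.035 ])]
shift [ 0.0207 -0.0747  0.0026] turn [-0.12 -0.06  0.46] len 0.078
```

```bash
python3 -m creep '[[[0,0,0],[0.011,-0.038,0],0],[[0,0,0],[0.0218,-0.076,0],0],[[0,0,0],[0.0218,-0.076,0.02],0],[[0,0,0],[0.0218,-0.076,0.04],0],[[0,0,0],[0.0218,-0.076,0.04],0]]'
python3 - <<'E'
from h import *
to([.497,.128,.082],-97)
d=grab('wrist','w2.png');print(proj(d,[.497,.128,.125]),proj(d,ctrl.get_state()['eef_pos']))
E
```

```text
t: 2.2
eef_pos: [0.4941, 0.1256, 0.21]
orientation: [[0.993, -0.121, -0.007], [-0.121, -0.993, -0.001], [-0.007, 0.001, -1.0]]
contact_force: [-0.4, -0.4, 0.4]
opening: 0.0868
gripper_force: 0.0
shift [ 0.0035 -0.0029  0.128 ] turn [0.08 0.41 0.05] len 0.128
[256.65063156 189.42747033] [260.33059049 234.36914375]
```

View pics/w2.png

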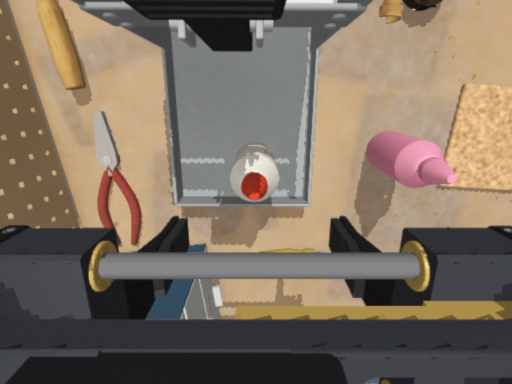

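The nozzle is at (254,185) in this view, within about 3 mm of the prediction and centred between the fingers. I'm lowering onto it.

```bash
python3 -m creep '[[[0,0,0],[0.004,-0.002,0.025],0],[[0,0,0],[0.004,-0.002,0.05],0],[[0,0,0],[0.004,-0.002,0.075],0],[[0,0,0],[0.004,-0.002,0.1],0],[[0,0,0],[0.004,-0.002,0.11],0]]'
python3 -m creep '[[[0,0,0],[0,0,0.008],0],[[0,0,0],[0,0,0.016],0],[[0,0,0],[0,0,0.016],0],[[0,0,0],[0,0,0.016],0]]'
python3 -c "
from h import *
to([.499,.128,.082],-97)"
```

```text
t: 2.75
eef_pos: [0.5003, 0.1268, 0.1016]
orientation: [[0.992, -0.122, -0.002], [-0.122, -0.992, -0.0], [-0.002, 0.0, -1.0]]
contact_force: [0.2, 0.4, -0.3]
opening: 0.087
gripper_force: 0.0
t: 3.15
eef_pos: [0.5013, 0.1275, 0.0871]
orientation: [[0.993, -0.121, 0.001], [-0.121, -0.993, 0.0], [0.001, -0.0, -1.0]]
contact_force: [0.3, 0.1, -0.2]
opening: 0.0873
gripper_force: 0.0
shift [-0.0024 -0.0002  0.0051] turn [-0.01 -0.07  0.04] len 0.006
```

```bash
python3 -m creep '[[[0,0,0],[-0.002,0,0.005],0],[[0,0,0],[-0.002,0,0.005],0.2],[[0,0,0],[-0.002,0,0.005],0.3],[[0,0,0],[-0.002,0,0.005],0.36],[[0,0,0],[-0.002,0,0.005],0.4]]' 7
python3 -m creep '[[[0,0,0],[0,0,0],0.44],[[0,0,0],[0,0,0],0.48],[[0,0,0],[0,0,0],0.52],[[0,0,0],[0,0,0],0.55],[[0,0,0],[0,0,0],0.55]]' 7
```

```text
t: 3.65
eef_pos: [0.499, 0.1278, 0.0817]
orientation: [[0.993, -0.121, 0.0], [-0.121, -0.993, 0.0], [0.0, -0.0, -1.0]]
contact_force: [-0.3, -0.3, -0.2]
opening: 0.063
gripper_force: 0.0
t: 4.15
eef_pos: [0.4989, 0.1278, 0.0816]
orientation: [[0.993, -0.121, 0.0], [-0.121, -0.993, 0.0], [0.0, -0.0, -1.0]]
contact_force: [-0.0, 1.0, 0.5]
opening: 0.0491
gripper_force: 7.0
```

Gripped at 7 N with a 49 mm opening. Lifting now.

```bash
python3 -m creep '[[[0,0,0],[0,0,-0.004],0.55],[[0,0,0],[0,0,-0.014],0.55],[[0,0,0],[0,0,-0.03],0.55],[[0,0,0],[0,0,-0.05],0.55],[[0,0,0],[0,0,-0.07],0.55]]'
python3 -m creep '[[[0,0,0],[0,0,-0.025],0.55],[[0,0,0],[0,0,-0.05],0.55],[[0,0,0],[0,0,-0.08],0.55],[[0,0,0],[0,0,-0.105],0.55],[[0,0,0],[0,0,-0.115],0.55]]'
python3 -c "
from h import *
to([.490,-.180,.27],-97)"
```

```text
t: 4.65
eef_pos: [0.4985, 0.1277, 0.1527]
orientation: [[0.993, -0.121, -0.0], [-0.121, -0.993, -0.0], [-0.0, 0.0, -1.0]]
contact_force: [0.2, 0.1, -1.7]
opening: 0.0486
gripper_force: 7.0
t: 5.15
eef_pos: [0.4999, 0.1279, 0.2697]
orientation: [[0.993, -0.121, 0.005], [-0.121, -0.993, 0.0], [0.005, -0.001, -1.0]]
contact_force: [0.5, 0.1, -1.8]
opening: 0.0489
gripper_force: 7.0
shift [ 0.0274  0.3068 -0.0004] turn [-0.05 -0.31  0.05] len 0.308
```

```bash
python3 -m creep '[[[0,0,0],[0.001,0.01,0],0.55],[[0,0,0],[0.003,0.03,0],0.55],[[0,0,0],[0.005,0.055,0],0.55],[[0,0,0],[0.008,0.085,0],0.55],[[0,0,0],[0.01,0.115,0],0.55]]'
python3 -m creep '[[[0,0,0],[0.003,0.03,0],0.55],[[0,0,0],[0.005,0.06,0],0.55],[[0,0,0],[0.008,0.09,0],0.55],[[0,0,0],[0.01,0.12,0],0.55],[[0,0,0],[0.013,0.14,0],0.55]]'
python3 -m creep '[[[0,0,0],[0.002,0.02,0],0.55],[[0,0,0],[0.004,0.037,0],0.55],[[0,0,0],[0.005,0.047,0],0.55],[[0,0,0],[0.005,0.051,0],0.55],[[0,0,0],[0.005,0.051,0],0.55]]'
python3 - <<'E'
from h import *
to([.490,-.180,.094],-97)
a=grab('scene');b=grab('side')
cv2.imwrite('pics/c3.png',np.hstack([cv2.resize(a['frame'][140:350,60:260,::-1],None,fx=2,fy=2),cv2.resize(b['frame'][140:350,270:460,::-1],None,fx=2,fy=2)]))
print(proj(a,[.49,-.18,.008]),proj(b,[.49,-.18,.008]))
E
```

```text
t: 5.65
eef_pos: [0.4933, 0.0111, 0.2648]
orientation: [[0.993, -0.121, -0.004], [-0.121, -0.993, 0.0], [-0.004, 0.0, -1.0]]
contact_force: [0.5, -0.2, -2.5]
opening: 0.0488
gripper_force: 7.0
t: 6.15
eef_pos: [0.489, -0.1302, 0.2647]
orientation: [[0.992, -0.123, -0.004], [-0.123, -0.992, 0.001], [-0.004, -0.0, -1.0]]
contact_force: [0.2, -0.2, -2.1]
opening: 0.0487
gripper_force: 7.0
t: 6.65
eef_pos: [0.4892, -0.1794, 0.2661]
orientation: [[0.993, -0.122, -0.001], [-0.122, -0.993, 0.001], [-0.001, -0.001, -1.0]]
contact_force: [-0.2, 0.7, -2.2]
opening: 0.049
gripper_force: 7.0
shift [0.001  0.0007 0.1721] turn [-0.04  0.05  0.01] len 0.172
[165.56273499 296.94983896] [378.7321171  259.08537423]
```

View pics/c3.png

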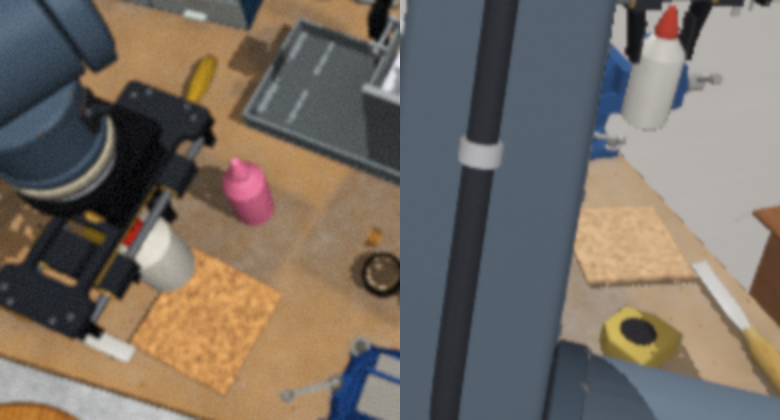

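The bottle hangs upright over the mat. In the scene view the mat centre is at about (163,299), so it is on target. I'm lowering in stages and watching the force.

```bash
python3 -m creep '[[[0,0,0],[0,0,0.01],0.55],[[0,0,0],[0,0.001,0.03],0.55],[[0,0,0],[0,0.002,0.055],0.55],[[0,0,0],[0,0.002,0.08],0.55],[[0,0,0],[0,0.002,0.1],0.55]]'
python3 -m creep '[[[0,0,0],[0,0,0.02],0.55],[[0,0,0],[0,0,0.037],0.55],[[0,0,0],[0,0,0.05],0.55],[[0,0,0],[0,0,0.058],0.55],[[0,0,0],[0,0,0.062],0.55]]'
python3 -m creep '[[[0,0,0],[0,0,0.002],0.55],[[0,0,0],[0,0,0.004],0.55],[[0,0,0],[0,0,0.004],0.55],[[0,0,0],[0,0,0.004],0.55]]'
```

```text
t: 7.25
eef_pos: [0.4887, -0.1802, 0.1648]
orientation: [[0.993, -0.12, -0.001], [-0.12, -0.993, 0.001], [-0.002, -0.001, -1.0]]
contact_force: [0.1, -0.9, -1.6]
opening: 0.0489
gripper_force: 7.0
t: 7.75
eef_pos: [0.489, -0.1806, 0.1036]
orientation: [[0.993, -0.12, -0.001], [-0.12, -0.993, 0.001], [-0.001, -0.001, -1.0]]
contact_force: [0.6, -0.1, -1.8]
opening: 0.0489
gripper_force: 7.0
t: 8.15
eef_pos: [0.4896, -0.1815, 0.101]
orientation: [[0.993, -0.121, 0.001], [-0.121, -0.993, -0.001], [0.001, 0.0, -1.0]]
contact_force: [0.7, -0.8, -1.0]
opening: 0.0488
gripper_force: 7.0
```

```bash
python3 -m creep '[[[0,0,0],[0,0,0.004],0.55],[[0,0,0],[0,0,0.008],0.55],[[0,0,0],[0,0,0.011],0.55],[[0,0,0],[0,0,0.011],0.55]]'
python3 -m creep '[[[0,0,0],[0,0,0.002],0.55],[[0,0,0],[0,0,0.002],0.55],[[0,0,0],[0,0,0.002],0.55]]'
python3 -m creep '[[[0,0,0],[0,0,0.002],0.55],[[0,0,0],[0,0,0.002],0.55],[[0,0,0],[0,0,0.002],0.55]]'
```

```text
t: 8.55
eef_pos: [0.4889, -0.1811, 0.089]
orientation: [[0.993, -0.121, -0.001], [-0.121, -0.993, 0.001], [-0.001, -0.001, -1.0]]
contact_force: [0.1, -0.4, -1.2]
opening: 0.0489
gripper_force: 7.0
t: 8.85
eef_pos: [0.4893, -0.1813, 0.0875]
orientation: [[0.993, -0.121, 0.0], [-0.121, -0.993, 0.0], [0.0, -0.0, -1.0]]
contact_force: [0.3, 0.1, -2.9]
opening: 0.0491
gripper_force: 7.0
t: 9.15
eef_pos: [0.4895, -0.1815, 0.0857]
orientation: [[0.993, -0.121, 0.001], [-0.121, -0.993, -0.0], [0.001, 0.0, -1.0]]
contact_force: [0.3, 0.1, -0.4]
opening: 0.0489
gripper_force: 7.0
```

```bash
python3 -m creep '[[[0,0,0],[0,0,0.001],0.55],[[0,0,0],[0,0,0.001],0.55],[[0,0,0],[0,0,0.001],0.55]]'
```

```text
t: 9.45
eef_pos: [0.4899, -0.1816, 0.0854]
orientation: [[0.993, -0.121, 0.002], [-0.121, -0.993, -0.001], [0.002, 0.001, -1.0]]
contact_force: [0.1, 0.8, 4.2]
opening: 0.0488
gripper_force: 7.0
```

The force rose to +4 N, so the foot is on the mat. Opening slowly and lifting away.

```bash
python3 -m creep '[[[0,0,0],[0,0,0],0.43],[[0,0,0],[0,0,0],0.38],[[0,0,0],[0,0,0],0.3],[[0,0,0],[0,0,0],0.1],[[0,0,0],[0,0,0],0]]'
python3 -m creep '[[[0,0,0],[0,0,0],0],[[0,0,0],[0,0,0],0],[[0,0,0],[0,0,-0.01],0],[[0,0,0],[0,0,-0.03],0],[[0,0,0],[0,0,-0.06],0]]'
python3 -m creep '[[[0,0,0],[0,0,-0.03],0],[[0,0,0],[0,0,-0.07],0],[[0,0,0],[0,0,-0.11],0.3],[[0,0,0],[0,0,-0.14],0.6],[[0,0,0],[0,0,-0.15],1]]' 20
python3 - <<'E'
from h import *
to([.54,.135,.29],-97)
b=grab('side');w=grab('wrist')
cv2.imwrite('pics/c4.png',np.hstack([cv2.resize(b['frame'][140:350,270:460,::-1],(380,420)),cv2.resize(w['frame'][:,:,::-1],(400,300)) if 0 else cv2.copyMakeBorder(cv2.resize(w['frame'][:,:,::-1],(400,300)),0,120,0,0,cv2.BORDER_CONSTANT)]))
E
```

```text
t: 9.95
eef_pos: [0.4891, -0.1812, 0.0843]
orientation: [[0.993, -0.121, -0.001], [-0.121, -0.993, 0.0], [-0.001, -0.0, -1.0]]
contact_force: [-0.3, 0.5, -0.2]
opening: 0.0694
gripper_force: 0.0
t: 10.45
eef_pos: [0.4883, -0.1807, 0.1445]
orientation: [[0.993, -0.121, -0.003], [-0.121, -0.993, 0.002], [-0.003, -0.002, -1.0]]
contact_force: [0.2, 0.6, -0.8]
opening: 0.0866
gripper_force: 0.0
t: 10.95
eef_pos: [0.4908, -0.1822, 0.2989]
orientation: [[0.993, -0.121, 0.007], [-0.121, -0.993, -0.004], [0.007, 0.003, -1.0]]
contact_force: [-0.1, -0.4, -0.4]
opening: 0.071
gripper_force: 0.0
shift [ 0.0104 -0.3208  0.0079] turn [ 0.2  -0.42  0.05] len 0.321
```

View pics/c4.png

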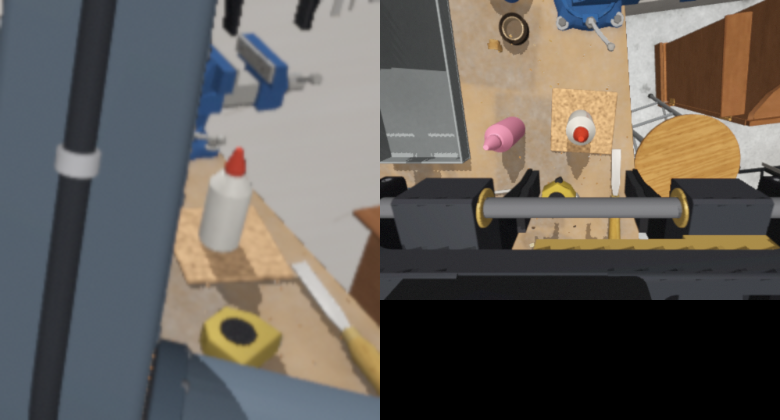

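The bottle stands upright on the mat: wrist crop (581,128), with mat corners about (553,88) to (617,155). Next I move the closed fingers in front of the latch pad.

```bash
python3 -m creep '[[[0,0,0],[0.001,-0.03,0],1],[[0,0,0],[0.003,-0.07,0],1],[[0,0,0],[0.005,-0.11,0],1],[[0,0,0],[0.006,-0.15,0],1],[[0,0,0],[0.007,-0.19,0],1]]'
python3 -m creep '[[[0,0,0],[0.001,-0.04,0],1],[[0,0,0],[0.002,-0.075,0],1],[[0,0,0],[0.003,-0.105,0],1],[[0,0,0],[0.003,-0.125,0],1],[[0,0,0],[0.003,-0.132,0],1]]'
python3 - <<'E'
from h import *
to([.565,.134,.245],-97)
w=grab('wrist','w5.png')
b=grab('side')
cv2.imwrite('pics/c5.png',np.hstack([cv2.resize(b['frame'][60:300,160:360,::-1],(400,480)),cv2.copyMakeBorder(cv2.resize(w['frame'][:,:,::-1],(400,300)),0,180,0,0,cv2.BORDER_CONSTANT)]))
E
```

```text
t: 11.55
eef_pos: [0.5179, 0.0081, 0.2921]
orientation: [[0.993, -0.122, -0.005], [-0.122, -0.993, 0.001], [-0.005, -0.0, -1.0]]
contact_force: [1.0, -0.1, 0.0]
opening: 0.0235
gripper_force: 0.0
t: 12.05
eef_pos: [0.5368, 0.1389, 0.2921]
orientation: [[0.993, -0.119, -0.005], [-0.119, -0.993, 0.0], [-0.005, 0.0, -1.0]]
contact_force: [0.5, -0.5, -0.2]
opening: 0.0005
gripper_force: 0.0
shift [0.0288 0.0015 0.0469] turn [0.03 0.28 0.19] len 0.055
```

View pics/c5.png

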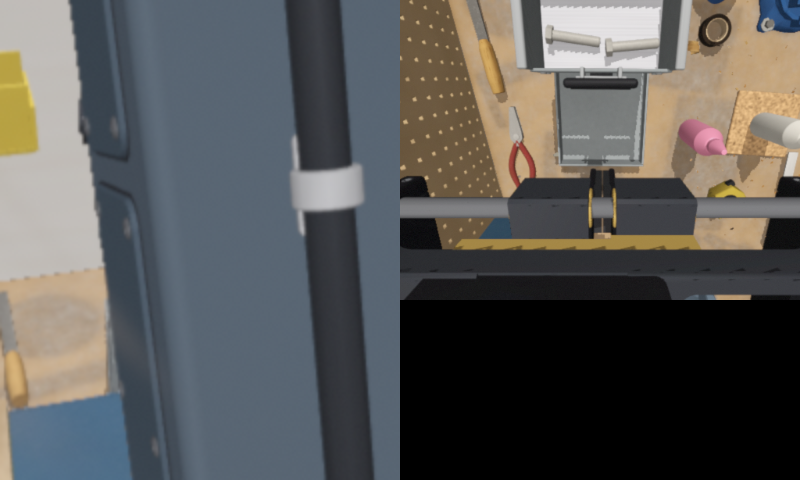

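In the wrist view the pad, at (601,83), is in line with the closed fingers at (601,195). I'm lowering to pad height well in front of it, then closing in.

```bash
python3 -m creep '[[[0,0,0],[0.005,0.001,0.015],1],[[0,0,0],[0.012,0.001,0.03],1],[[0,0,0],[0.018,0.001,0.044],1],[[0,0,0],[0.023,0.001,0.047],1],[[0,0,0],[0.025,0.001,0.047],1]]'
python3 -m creep '[[[0,0,0],[0.005,0,0],1],[[0,0,0],[0.01,0,0],1],[[0,0,0],[0.015,0,0],1],[[0,0,0],[0.018,0,0],1],[[0,0,0],[0.018,0,0],1]]'
python3 -c "
from h import *
to([.598,.1295,.245],-97)"
```

```text
t: 12.65
eef_pos: [0.5632, 0.1324, 0.2464]
orientation: [[0.993, -0.122, -0.002], [-0.122, -0.993, -0.0], [-0.002, 0.0, -1.0]]
contact_force: [-0.2, 0.5, -0.3]
opening: 0.0001
gripper_force: 0.0
t: 13.15
eef_pos: [0.5814, 0.1308, 0.2478]
orientation: [[0.993, -0.121, 0.001], [-0.121, -0.993, 0.0], [0.001, -0.0, -1.0]]
contact_force: [-0.4, -0.0, -0.3]
opening: 0.0006
gripper_force: 0.0
shift [ 0.0166 -0.0007  0.0028] turn [-0.01 -0.05  0.04] len 0.017
```

```bash
python3 -m creep '[[[0,0,0],[0.002,0,0],1],[[0,0,0],[0.004,0,0],1],[[0,0,0],[0.007,0,0.001],1],[[0,0,0],[0.01,0,0.001],1],[[0,0,0],[0.01,0,0.001],1]]'
python3 -m creep '[[[0,0,0],[0.001,0,0],1],[[0,0,0],[0.002,0,0],1],[[0,0,0],[0.003,0,0],1],[[0,0,0],[0.004,0,0],1],[[0,0,0],[0.004,0,0],1]]'
```

```text
t: 13.65
eef_pos: [0.5912, 0.1296, 0.2465]
orientation: [[0.993, -0.121, 0.0], [-0.121, -0.993, -0.0], [0.0, 0.0, -1.0]]
contact_force: [1.0, -0.0, -0.6]
opening: 0.0003
gripper_force: 0.0
t: 14.15
eef_pos: [0.5948, 0.1292, 0.2466]
orientation: [[0.993, -0.121, 0.0], [-0.121, -0.993, 0.0], [0.0, -0.0, -1.0]]
contact_force: [-0.1, -0.0, -0.6]
opening: 0.0004
gripper_force: 0.0
```

```bash
python3 -m creep '[[[0,0,0],[0.001,0,0],1],[[0,0,0],[0.002,0,0],1],[[0,0,0],[0.003,0,0],1],[[0,0,0],[0.004,0,0],1],[[0,0,0],[0.004,0,0],1]]'
python3 -m creep '[[[0,0,0],[0.001,0,0],1],[[0,0,0],[0.002,0,0],1],[[0,0,0],[0.003,0,0],1],[[0,0,0],[0.004,0,0],1],[[0,0,0],[0.004,0,0],1]]'
```

```text
t: 14.65
eef_pos: [0.5981, 0.1288, 0.2465]
orientation: [[0.993, -0.121, -0.001], [-0.121, -0.993, 0.0], [-0.001, 0.0, -1.0]]
contact_force: [-3.7, 0.7, 2.6]
opening: 0.0003
gripper_force: 2.0
t: 15.15
eef_pos: [0.6028, 0.1282, 0.2466]
orientation: [[0.993, -0.121, 0.0], [-0.121, -0.993, 0.0], [0.0, -0.0, -1.0]]
contact_force: [-4.3, -0.2, 3.7]
opening: 0.0004
gripper_force: 2.4
```

Contact came at TCP x of about 0.597, with a push of about 4 N. I'm easing it on to about 12 mm of travel.

```bash
python3 -m creep '[[[0,0,0],[0.001,0,0],1],[[0,0,0],[0.002,0,0],1],[[0,0,0],[0.003,0,0],1],[[0,0,0],[0.004,0,0],1],[[0,0,0],[0.004,0,0],1]]'
python3 -m creep '[[[0,0,0],[0.001,0,0],1],[[0,0,0],[0.002,0,0],1],[[0,0,0],[0.003,0,0],1],[[0,0,0],[0.003,0,0],1],[[0,0,0],[0.003,0,0],1]]'
python3 - <<'E'
from h import *
d=grab('scene');cv2.imwrite('pics/c6.png',cv2.resize(d['frame'][100:270,130:350,::-1],None,fx=3,fy=3))
E
```

```text
t: 15.65
eef_pos: [0.6065, 0.1277, 0.2464]
orientation: [[0.993, -0.121, -0.001], [-0.121, -0.993, 0.0], [-0.001, 0.0, -1.0]]
contact_force: [-4.8, 0.6, 3.4]
opening: 0.0002
gripper_force: 2.8
t: 16.15
eef_pos: [0.6089, 0.1274, 0.2462]
orientation: [[0.993, -0.121, -0.002], [-0.121, -0.993, 0.0], [-0.002, 0.0, -1.0]]
contact_force: [-5.2, 0.3, 3.4]
opening: 0.0005
gripper_force: 3.1
```

View pics/c6.png

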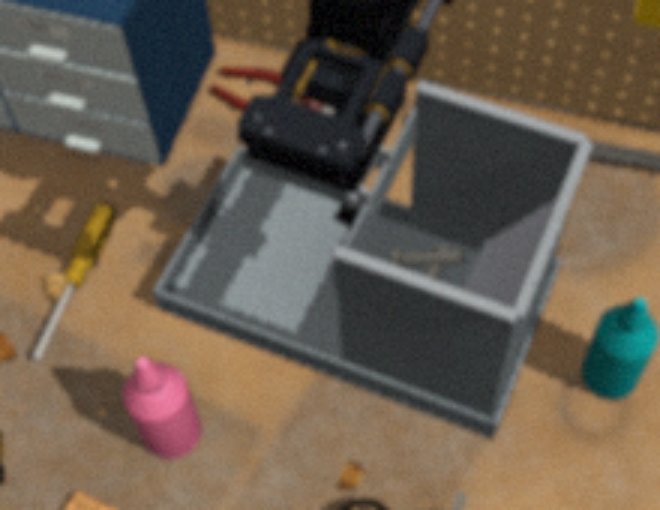

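The bottom has dropped open, and bolts show at about crop (430,260). Backing off and checking the bolts.

```bash
python3 -m creep '[[[0,0,0],[-0.006,0,0],1],[[0,0,0],[-0.014,0,0],1],[[0,0,0],[-0.025,0,0],1],[[0,0,0],[-0.045,0,0],1],[[0,0,0],[-0.065,0,0],1]]'
python3 -m creep '[[[0,0,0],[-0.01,0.0,-0.02],1],[[0,0,0],[-0.02,0.03,-0.05],1],[[0,0,0],[-0.02,0.06,-0.08],1],[[0,0,0],[-0.02,0.1,-0.09],1],[[0,0,0],[-0.02,0.11,-0.09],1]]'
python3 - <<'E'
from h import *
d=grab('scene');w=grab('wrist')
cv2.imwrite('pics/c7.png',np.vstack([np.hstack([cv2.resize(d['frame'][110:245,170:350,::-1],(400,300),interpolation=cv2.INTER_CUBIC),cv2.resize(w['frame'][:,:,::-1],(400,300))]),np.hstack([cv2.resize(d['frame'][230:350,100:260,::-1],(400,300)),cv2.resize(w['frame'][0:180,0:240,::-1],(400,300))])]))
E
```

```text
t: 16.7
eef_pos: [0.5455, 0.1352, 0.2465]
orientation: [[0.993, -0.121, 0.004], [-0.121, -0.993, -0.0], [0.004, -0.0, -1.0]]
contact_force: [-0.3, 0.1, -0.0]
opening: 0.0006
gripper_force: 0.0
t: 17.2
eef_pos: [0.5135, 0.0253, 0.339]
orientation: [[0.992, -0.124, 0.008], [-0.124, -0.992, -0.003], [0.009, 0.002, -1.0]]
contact_force: [0.4, -0.8, -0.2]
opening: 0.0005
gripper_force: 0.0
```

View pics/c7.png

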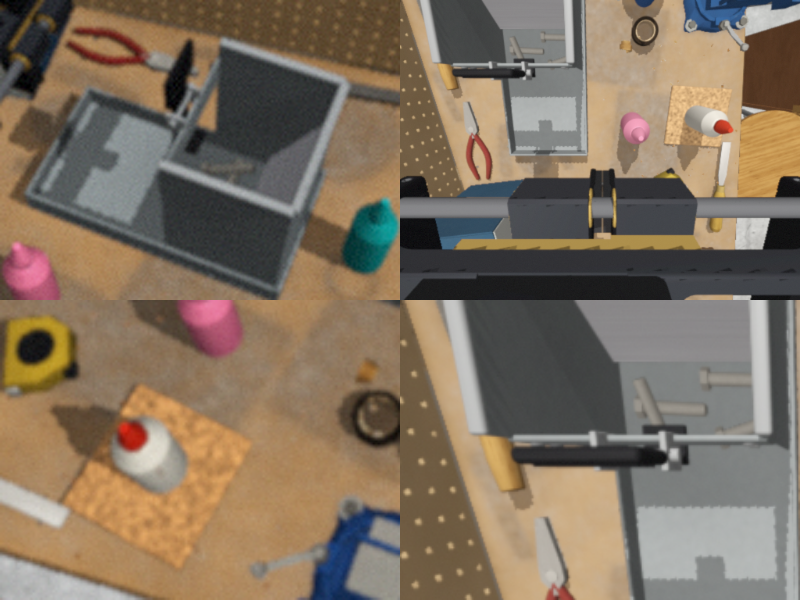

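The last view shows four bolts on the tray floor (lower-right crop: (648,395), (685,408), (715,378), (740,412)). The bottom is open, the bottle stands on the mat and the arm is clear, so I'm handing in.

```bash
python3 -m creep '[[[0,0,0],[0,0,0],1],[[0,0,0],[0,0,0],1],[[0,0,0],[0,0,0],1],[[0,0,0],[0,0,0],1],[[0,0,0],[0,0,0],1]]'; python3 -c "
from cell import ctrl
print(ctrl.sign_off())"
```

```text
t: 17.8
eef_pos: [0.5119, 0.029, 0.3363]
orientation: [[0.993, -0.12, -0.0], [-0.12, -0.993, 0.0], [-0.0, -0.0, -1.0]]
contact_force: [-0.6, 0.3, -0.0]
opening: 0.0005
gripper_force: 0.0
the job is handed in; nothing more can be done
None
```

Job handed in at 17.8 s, no verdict returned: the last pictures show the glue bottle upright on the cork mat (gripped at 7 N), the bin's bottom open (latch pushed at about 6 N), all four bolts in the tray, and the arm clear.

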